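# Seat the tube rack on the mixer and hold it down

### The job

Pick up the round tube rack by its handle, keep it upright, and set it on the tube mixer so that the fork on its rim straddles the mixer's upright post and the blind hole underneath finds the short locating pin in the middle of the plate: feel about until it drops on. Then press the rack fully down against the sprung plate and finish while still holding it down, without letting go. Leave the bottle, the tape roll and the carton where they are.

Things in the scene. Friction and masses are not known exactly. Their poses are not given: they have to be found in the camera images.
- rack_handle (a point): Grasp point on the rack's handle: a grey upright bar on the middle of the disc, 70 mm long (along x), 24 mm wide (along y), 48 mm tall, its top 82 mm above the rack's underside. The point lies on the disc's axis, 60 mm above the underside, 22 mm below the bar's top. z is up; x points to the fork. The bar's long sides are free for fingers, between the tubes.
- rack_hole (a point): Centre of the mouth of the blind hole in the rack's underside, on the disc's axis, level with the underside; hole 15 mm across, 24 mm deep, sharp-edged. Axes as rack_handle.
- rack_fork (a point): Middle of the gap of the fork on the rack's rim, 98 mm from the disc's axis along the rack's x, 17 mm above the underside: two black prongs, each 9 mm thick, 18 mm apart, open outwards, reaching to 112 mm from the axis, from 4 to 30 mm above the underside.
- rack: Loose tube rack, about 0.42 kg, standing on the bench: black disc 168 mm across, 34 mm thick, with a handle on top and a fork on the rim; origin at the centre of its underside, axes as rack_handle. Four blue-capped tubes, 32 mm across, are fixed in it 45 mm from the centre in both x and y (the four diagonals), their tops 63 mm above the underside.
- mixer_pin (a point): Top of the mixer's locating pin. Mixer: white box 225 x 190 mm, 62 mm tall, fixed to the bench, with a round dark sprung plate (160 mm across) on top, its face 75 mm above the bench when up. The steel pin, fixed to the body, stands in the plate's centre: 12 mm across, tip chamfered 1.5 mm, top 89 mm above the bench, 14 mm above the raised plate. z up; x points to the post.
- mixer_post (a point): Top of the upright steel alignment post on the mixer: 12 mm across, 98 mm from the pin along the mixer's x, its tapered top 135 mm above the bench (60 mm above the raised plate). It stands outside the rack's disc and fits between the fork's prongs with 3 mm of play each side.
- plate (a joint): How far the mixer's sprung plate is pressed down, in m: 0 is up, 0.008 is its hard lower stop. The spring pushes up with 10 N when up and about 16 N at the stop, so the rack's weight alone (3.5 to 5 N) does not sink it; about 7 to 13 N of extra push takes it right down.
- reagent_center (a point): Clear bottle with a blue cap, 64 mm across, 140 mm tall; bystander. Point at half height.
- tape_center (a point): Orange roll lying flat, 90 mm across, 22 mm tall; bystander. Point at its centre.
- carton_center (a point): Small open cardboard carton 70 x 90 mm, 60 mm tall; bystander. Point at its centre, half-way up.

How it is judged:
On the way, in this order (a step that is already met when the one before it is completed fails the run):
1. the rack is lifted off the bench (height (world z) of rack_hole above 0.03 m), for 0.1 s.
2. the rack has dropped on the pin, the post in its fork (horizontal distance between rack_hole and mixer_pin below 0.004 m and horizontal distance between rack_fork and mixer_post below 0.01 m and z of rack_hole in the frame of mixer_pin below -0.011 m), for 0.05 s.
At the end, for the whole second after the job is handed in: For the last second the rack is on the pin (within 4 mm in plan, underside 18 mm or more below the pin's top), fork within 10 mm of the post, level within 0.06 rad, plate held down 5.5 mm or more of its 8 mm, fingers bearing on the rack with over 2 N (horizontal distance between rack_hole and mixer_pin below 0.004 m and horizontal distance between rack_fork and mixer_post below 0.01 m and z of rack_hole in the frame of mixer_pin below -0.018 m and angle between rack_handle's own z axis and vertical below 0.06 rad and value of joint plate above 0.0055 m and contact force between the fingers and rack above 2 N); the arm keeps its last pose, push and grip.
It fails at once if the rack is tipped more than 0.4 rad (angle between rack_handle's own z axis and vertical above 0.4 rad).
It fails at once if the bottle is displaced (distance of reagent_center from where it was at the start of the episode above 0.03 m).
It fails at once if the tape roll is displaced (distance of tape_center from where it was at the start of the episode above 0.03 m).
It fails at once if the carton is displaced (distance of carton_center from where it was at the start of the episode above 0.03 m).
It also fails if it takes over 45 s, if anything falls off the work surface, if the arm or the gripper's body presses on something with over 40 N, if the wrist force passes 120 N, or if a joint passes its speed limit or range.

### The arm

A 7-joint arm with a two-finger parallel gripper is mounted at the origin on the work surface. World frame = base frame: x ahead of the robot, y to its left, z up, the work surface at z = 0. Lengths are in m, angles in rad, forces in N, time in s.
With the tool pointing down it reaches from about 0.35 to 0.9 m from the base axis. Payload 19.9 kg.
Tool frame: the origin (TCP) lies midway between the tips of the shut fingers; the grasp point (between the pads) lies 19 mm behind it; x points along the fingers, y is the direction in which the jaws open and shut, and the axes are right-handed (so a half turn about x gives the same grasp; the last joint's range is limited). The gripper opens to 85 mm and grips with 20 to 120 N. Pads are 22 mm wide; open, the fingers measure 114 mm over their backs; the gripper's body (76 mm by 85 mm) begins 54 mm behind the grasp point. The pads swing forward as they close: fully open they stand 13 mm farther back than shut.
Start: joints at [-1.196, 0.417, -0.01, 1.614, 0.005, 1.111, -0.053], TCP at [0.253, 0.571, 0.231] pointing down, gripper open.
Joint ranges: [-2.81, 2.81], [-0.39, 2.02], [-1.27, 1.25], [0.06, 2.57], [-1.19, 4.33], [0.19, 2], [-2.82, 2.82]. Speed limits (rad/s): [1.89, 1.89, 2.39, 2.39, 3.01, 3.01, 3.01].

### API

Orientations are given as a unit quaternion [w, x, y, z].
In Python, from cell import manip gives the robot as it stands.
- The arm moves only by the tool drive_tool, never from a script. Its argument "series" is a list of rows, each a list of 7 numbers: the opening, from 0 (shut) to 1 (fully open), then the shift along the tool's x, y, z in cm, then the turn, a rotation vector about the tool's x, y, z in rad. In form: [[jaw, tx, ty, tz, rx, ry, rz], ...]. A call has 1 to 5 rows; each row is the pose to reach, as a shift and turn from the pose commanded when the call began, along the tool's axes at that moment; what a row does not reach only later rows make up. A row lasts 1/10 s, in which the tool goes at most 50 mm and 8.59 degrees, less where a joint would pass 70% of its speed; a pose out of reach is approached as far as the arm can. A call with a gripper value outside its range is refused whole. The fingers move at their own pace and stop on an object; the grip force is fixed at half the most. Time passes only in rows, so rows that repeat a pose let the fingers close. It gives the time, the measured TCP pose, the force and the opening at its end, in the units of the state.
- manip.sense(): the state, without advancing time (a new reading comes with each control period).
- manip.capture(name): name is "side" or "top"; returns (picture, depth): 384x512x3 uint8, blue, green, red; 384x512 float32, m along the optical axis (not along the pixel's ray), 0 where there is no reading.
- manip.camera_params(name): a dict with "fov_y" (degrees; the focal length in pixels is half the picture's height over the tangent of half this angle, whatever the lens; pixels are square), "cx", "cy" (the principal point, pixels), "T" (4x4, takes a point from camera to world coordinates). Camera axes: x right, y up, looking along -z (the intrinsics and any distortion apply to the point x, -y, -z); pixel columns grow to the right and rows downward; lengths in m; the calibration is good to about 2 mm. A picture is of the moment at which its call begins. camera_params takes no time and is no camera call.
- manip.job_done(): hands the job in, once; it reports no verdict.
The state is a dict: "time_s": time; "qpos": joint angles; "dq": joint speeds; "tau": joint torques, N m; "tcp_pos": TCP position; "eef_rot": TCP orientation; "ft_force": force on the tool from outside, world axes, zero at the start; "ft_torque": the same for the moment, N m; "opening": finger opening in m.
Only numpy, scipy, OpenCV 4.12 (cv2) and the standard library are available. Lean on these libraries where they do the work, as an engineer would, in place of code of your own. Each camera call takes 0.05 s, during which the arm holds its last target.

## Working session

There is one attempt and no reset: what is moved stays moved. The work goes in short steps, Python scripts to look and compute and a tool call to move; the robot and the scene stay as the last step left them, time stands still between calls to the robot, and variables do not carry over. Pictures are saved under pics/ and viewed, and the job is handed in when it is done.

Besides the shell and the picture viewer there is one more tool, called after "Call:" as name(argument=value, ...), one argument or row to a line, values as JSON. drive_tool: Moves the arm, as the interface text tells. Its arguments: {"type":"object","properties":{"series":{"type":"array","items":{"type":"array","items":{"type":"number"}}}},"required":["series"]}

```bash
mkdir -p pics; ls
python3 - <<'E'
from cell import manip
import cv2,numpy as np
s=manip.sense();print({k:np.round(v,3) for k,v in s.items()})
for n in("side","top"):
    p,d=manip.capture(n);cv2.imwrite(f"pics/{n}0.png",p);np.save(f"{n}0.npy",d)
    c=manip.camera_params(n);print({k:(np.round(v,4) if not isinstance(v,str) else v) for k,v in c.items()},(d>0).mean())
E
```

```text
pics
{'time_s': np.float64(0.0), 'qpos': array([-1.196,  0.418, -0.01 ,  1.614,  0.005,  1.111, -0.053]), 'dq': array([-0.001, -0.001, -0.001,  0.002,  0.002,  0.   , -0.001]), 'tau': array([-0.0000e+00, -8.6446e+01,  6.7900e-01, -4.3489e+01,  1.9000e-02,
        8.0000e-03,  0.0000e+00]), 'tcp_pos': array([0.253, 0.571, 0.231]), 'eef_rot': array([ 0.692,  0.146,  0.692, -0.147]), 'ft_force': array([-1.419,  0.469,  0.106]), 'ft_torque': array([-0.068, -0.005, -0.002]), 'opening': np.float64(0.085)}
{'fov_y': np.float64(48.0127), 'cx': np.float64(251.5238), 'cy': np.float64(181.8678), 'T': array([[ 0.9964,  0.0672, -0.0522,  0.5826],
       [-0.0843,  0.6966, -0.7125, -0.5873],
       [-0.0115,  0.7143,  0.6998,  0.7013],
       [ 0.    ,  0.    ,  0.    ,  1.    ]])} 0.996063232421875
{'fov_y': np.float64(57.1019), 'cx': np.float64(252.6621), 'cy': np.float64(193.8586), 'T': array([[-0.0076,  0.9907, -0.1361,  0.5315],
       [-0.9996, -0.0038,  0.0276,  0.0048],
       [ 0.0268,  0.1363,  0.9903,  0.8896],
       [ 0.    ,  0.    ,  0.    ,  1.    ]])} 0.9958292643229166
```

View pics/side0.png

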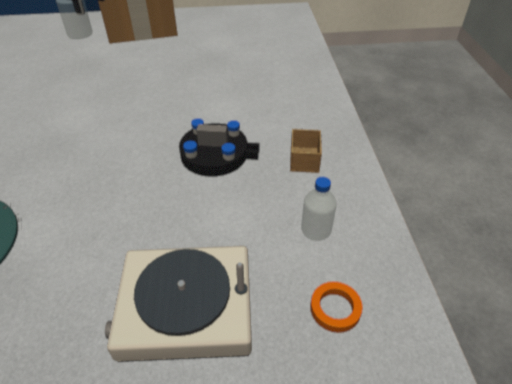

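View pics/top0.png

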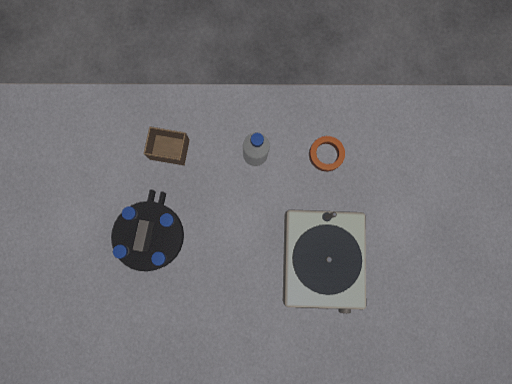

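```bash
cat > h.py <<'E'
import numpy as np,cv2
from cell import manip
def ray(n,u,v):
    c=manip.camera_params(n);f=192/np.tan(np.radians(c['fov_y'])/2);T=np.array(c['T'])
    d=T[:3,:3]@np.array([(u-c['cx'])/f,-(v-c['cy'])/f,-1.]);return T[:3,3],d
def onz(n,u,v,z):
    o,d=ray(n,u,v);return o+d*(z-o[2])/d[2]
def proj(n,P):
    c=manip.camera_params(n);f=192/np.tan(np.radians(c['fov_y'])/2);T=np.array(c['T'])
    p=T[:3,:3].T@(np.array(P)-T[:3,3]);return c['cx']-f*p[0]/p[2],c['cy']+f*p[1]/p[2]
def two(a,b):
    o1,d1=ray('side',*a);o2,d2=ray('top',*b)
    A=np.stack([d1,-d2],1);t=np.linalg.lstsq(A,o2-o1,rcond=None)[0]
    p=o1+d1*t[0];q=o2+d2*t[1];return (p+q)/2,np.linalg.norm(p-q)
def cloud(n,d):
    v,u=np.mgrid[:384,:512];c=manip.camera_params(n);f=192/np.tan(np.radians(c['fov_y'])/2);T=np.array(c['T'])
    P=np.stack([(u-c['cx'])/f*d,-(v-c['cy'])/f*d,-d],-1);return P@T[:3,:3].T+T[:3,3]
def crop(img,u0,v0,w,h,k,name):
    cv2.imwrite(name,cv2.resize(img[v0:v0+h,u0:u0+w],None,fx=k,fy=k,interpolation=cv2.INTER_CUBIC))
E
python3 - <<'E'
from h import *
s=cv2.imread('pics/side0.png');t=cv2.imread('pics/top0.png')
crop(t,100,180,100,100,6,'pics/tr.png');crop(t,275,200,100,100,6,'pics/tm.png')
crop(s,165,100,110,80,6,'pics/sr.png');crop(s,100,235,160,120,5,'pics/sm.png')
for n,img in(('top',t),('side',s)):
    hsv=cv2.cvtColor(img,cv2.COLOR_BGR2HSV)
    m=cv2.inRange(hsv,(105,150,60),(125,255,255))
    k,_,st,ce=cv2.connectedComponentsWithStats(m)
    for i in range(1,k):
        if 20<st[i,4]<2000: print(n,ce[i].round(1),st[i],onz(n,*ce[i],.061).round(4))
P=cloud('top',np.load('top0.npy'))
for u,v in((142,236),(328,259),(326,240),(200,300),(300,230)):print(u,v,P[v,u].round(4))
E
```

```text
top [257.  138.2] [251 133  12  12  88] [ 0.7816 -0.0299  0.061 ]
top [128.1 212.6] [122 207  13  12 113] [0.6024 0.2727 0.061 ]
top [165.5 219.4] [160 213  13  13  99] [0.586  0.1855 0.061 ]
top [119.2 251. ] [113 245  13  13 127] [0.514  0.2892 0.061 ]
top [157.4 258. ] [152 252  13  13 114] [0.4975 0.2018 0.061 ]
side [26.3  5.9] [  0   0  58  14 463] [-0.1193  1.0701  0.061 ]
side [196.4 122.4] [192 119  11   9  61] [0.5122 0.2875 0.061 ]
side [233.  125.4] [227 121  12  10  87] [0.6018 0.2662 0.061 ]
side [189.5 145.6] [183 140  14  12 144] [0.4968 0.1986 0.061 ]
side [228.2 147.9] [221 142  15  12 135] [0.5861 0.1814 0.061 ]
side [322.3 184. ] [316 178  14  13 158] [0.7783 0.044  0.061 ]
142 236 [0.5476 0.233  0.0807]
328 259 [ 0.4931 -0.1858  0.0892]
326 240 [ 0.5356 -0.1864  0.0738]
200 300 [ 0.393   0.1104 -0.0021]
300 230 [ 0.5593 -0.1287  0.0617]
```

View pics/tr.png

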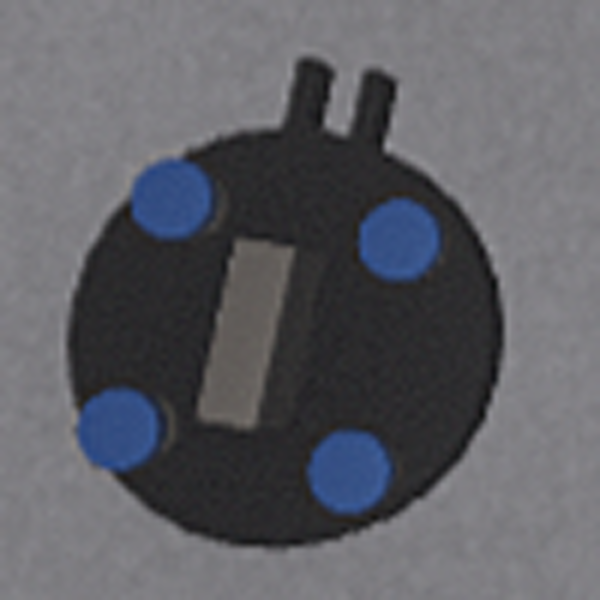

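View pics/tm.png

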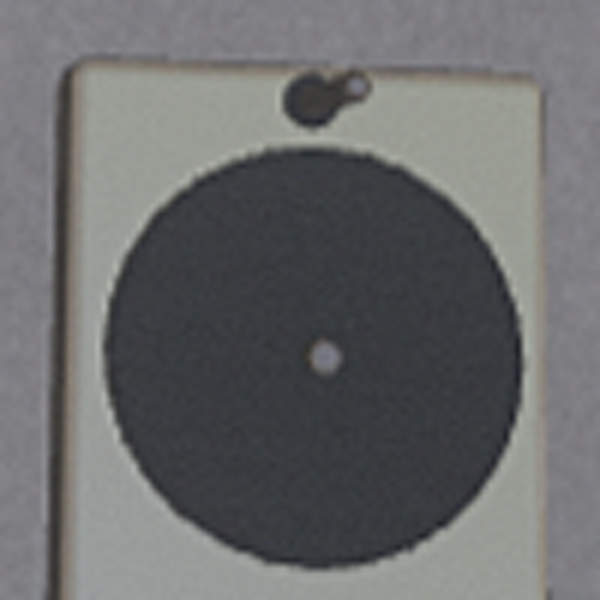

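View pics/sr.png

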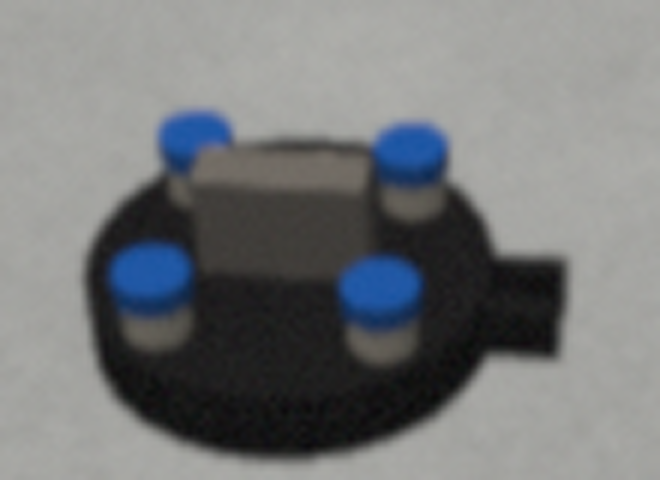

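View pics/sm.png

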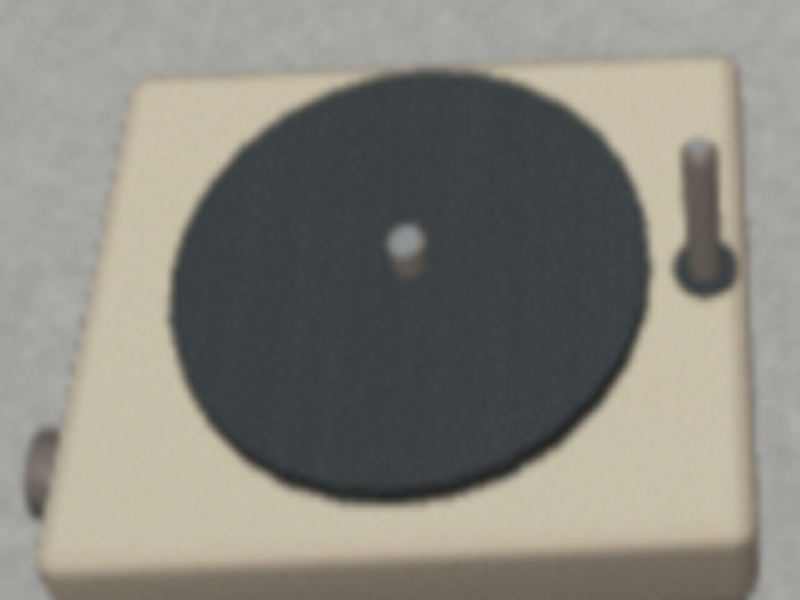

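Run:
```python
from h import *
caps={'top':[(165.5,219.4),(128.1,212.6),(119.2,251.),(157.4,258.)],'side':[(228.2,147.9),(233,125.4),(196.4,122.4),(189.5,145.6)]}
for n,z in(('top',.063),('side',.060)):
    C=np.array([onz(n,*p,z)[:2] for p in caps[n]])
    # order: +x-y, +x+y, -x+y, -x-y
    c=C.mean(0);x=(C[0]+C[1]-C[2]-C[3]);y=(C[1]+C[2]-C[0]-C[3])
    print(n,'rack',c.round(4),'yaw',np.degrees([np.arctan2(x[1],x[0]),np.arctan2(-y[0],y[1])]).round(2),'sides',np.linalg.norm(x)/2,np.linalg.norm(y)/2)
for n,p,q in(('top',(328.75,259.1),(334.1,214.1)),('side',(180.8,282.6),(239.6,264.2))):
    a=onz(n,*p,.089);b=onz(n,*q,.134);d=b-a;print(n,'pin',a.round(4),'post',b.round(4),np.hypot(*d[:2]),np.degrees(np.arctan2(d[1],d[0])))
print(two((180.8,282.6),(328.75,259.1)),two((239.6,264.2),(334.1,214.1)))
# plate via ellipse
t=cv2.imread('pics/top0.png');
m=((t.max(2)<85)).astype(np.uint8);m[:200]=0;m[:,:285]=0
k,l,st,ce=cv2.connectedComponentsWithStats(m)
for i in range(1,k):
    if st[i,4]>1000:
        c=max(cv2.findContours((l==i).astype(np.uint8),0,1)[0],key=cv2.contourArea);e=cv2.fitEllipse(c);print(st[i],e,onz('top',*e[0],.075))
# handle top
h=cv2.cvtColor(t,cv2.COLOR_BGR2HSV)
P=cloud('top',np.load('top0.npy'));mm=np.zeros(t.shape[:2],bool);mm[195:280,108:188]=1
mm&=P[...,2]>.074
print(P[mm].mean(0),mm.sum()); mu=np.argwhere(mm); c=mu.mean(0);print(c,onz('top',c[1],c[0],.082))
r=cv2.minAreaRect(np.array([onz('top',b,a,.082)[:2]*1000 for a,b in mu],np.float32));print(r)
from scipy.spatial.transform import Rotation as R
s=manip.sense();q=s['eef_rot'];M=R.from_quat([q[1],q[2],q[3],q[0]]).as_matrix();print(M.round(4),s['tcp_pos'])
```

```text
top rack [0.55   0.2367] yaw [-10.54 -10.68] sides 0.0897052612189593 0.08866224276696741
side rack [0.5492 0.2347] yaw [-12.12 -10.16] sides 0.09167849832357489 0.08817445204022284
top pin [ 0.4929 -0.1875  0.089 ] post [ 0.5906 -0.1919  0.134 ] 0.0977678833498864 -2.558730791240227
side pin [ 0.4927 -0.1883  0.089 ] post [ 0.5906 -0.1925  0.134 ] 0.09799238200555974 -2.431121538929924
(array([ 0.49273195, -0.18772773,  0.08813063]), np.float64(0.00026100383409049746)) (array([ 0.59063219, -0.19202804,  0.13337942]), np.float64(1.9167681659958136e-05))
[ 292  225   70   70 3787] ((326.9025573730469, 259.1986389160156), (67.55435943603516, 69.909423828125), 137.0785675048828) [ 0.49204404 -0.18660707  0.075     ]
[0.54930176 0.22231226 0.12881342] 372
[235.19086022 141.01612903] [0.54938367 0.23484005 0.082     ]
((546.3189697265625, 222.95098876953125), (188.80303955078125, 170.6143798828125), 2.7317633628845215)
[[-4.000e-04  4.048e-01  9.144e-01]
 [-1.000e-03  9.144e-01 -4.048e-01]
 [-1.000e+00 -1.100e-03  1.000e-04]] [0.25290541 0.57120918 0.23073144]
```

Call:
drive_tool(
  series=[
    [1,0,-18.7,40.7,-0.232,0,0],
    [1,0,-18.7,40.7,-0.232,0,0],
    [1,0,-18.7,40.7,-0.232,0,0],
    [1,0,-18.7,40.7,-0.232,0,0],
    [1,0,-18.7,40.7,-0.232,0,0],
  ],
)

```text
time_s: 0.6
tcp_pos: [0.4183, 0.3836, 0.2312]
eef_rot: [0.704, 0.065, 0.704, -0.065]
ft_force: [1.2, 0.8, -0.2]
opening: 0.0853
```

```bash
cat >> h.py <<'E'
from scipy.spatial.transform import Rotation as R
def go(x,y,z,yaw):
    s=manip.sense();q=s['eef_rot'];M=R.from_quat([q[1],q[2],q[3],q[0]]).as_matrix()
    d=np.array([x,y,z])-s['tcp_pos'];cur=np.degrees(np.arctan2(M[1,2],M[0,2]))
    print('tcp',s['tcp_pos'].round(4),'yaw %.2f tilt %s'%(cur,M[:2,0].round(4)),'t',s['time_s'],'shift cm',(100*M.T@d).round(2),'rx %.3f'%-np.radians(yaw-cur),'ft',np.round(s['ft_force'],1),np.round(s['ft_torque'],2),'op',s['opening'],'dq',np.abs(s['dq']).max().round(3))
E
python3 -c "
from h import *
go(.5495,.2355,.231,-10.6)"
```

```text
tcp [0.4183 0.3836 0.2312] yaw -10.59 tilt [-0.0002 -0.0003] t 0.6 shift cm [  0.02 -12.14  15.62] rx 0.000 ft [ 1.2  0.8 -0.2] [ 0.07 -0.1   0.05] op 0.08526188710046712 dq 0.94
```

Call:
drive_tool(
  series=[
    [1,0,-12.1,15.6,0,0,0],
    [1,0,-12.1,15.6,0,0,0],
    [1,0,-12.1,15.6,0,0,0],
    [1,0,-12.1,15.6,0,0,0],
    [1,0,-12.1,15.6,0,0,0],
  ],
)

```text
time_s: 1.1
tcp_pos: [0.5521, 0.2313, 0.231]
eef_rot: [0.704, 0.067, 0.703, -0.069]
ft_force: [-1.5, 0.7, -0.6]
opening: 0.0854
```

Call:
drive_tool(
  series=[
    [1,0,0,0,0,0,0],
  ],
)

```text
time_s: 1.2
tcp_pos: [0.5488, 0.2368, 0.2308]
eef_rot: [0.704, 0.066, 0.704, -0.066]
ft_force: [0.7, 0.7, 0.2]
opening: 0.0854
```

```bash
python3 -c "
from h import *
go(.5495,.2355,.043,-10.6)"
```

```text
tcp [0.5488 0.2368 0.2308] yaw -10.72 tilt [-0.0007 -0.0005] t 1.2 shift cm [18.78 -0.1   0.1 ] rx -0.002 ft [0.7 0.7 0.2] [ 0.02  0.06 -0.  ] op 0.08539880405185678 dq 0.037
```

Call:
drive_tool(
  series=[
    [1,5,0,0,0,0,0],
    [1,10,0,0.1,0,0,0],
    [1,14,0,0.1,0,0,0],
    [1,14,0,0.1,0,0,0],
  ],
)

```text
time_s: 1.6
tcp_pos: [0.5458, 0.2377, 0.0866]
eef_rot: [0.702, 0.063, 0.707, -0.066]
ft_force: [-0.2, -0.3, 0.3]
opening: 0.0856
```

Run:
```python
from h import *
go(.5495,.2355,.043,-10.6)
s,_=manip.capture('side');cv2.imwrite('pics/s1.png',s);crop(s,120,20,180,160,4,'pics/s1c.png')
t,_=manip.capture('top');crop(t,80,160,130,130,4,'pics/t1c.png')
```

```text
tcp [0.5458 0.2377 0.0866] yaw -10.48 tilt [-0.0076 -0.0033] t 1.6 shift cm [ 4.36 -0.13  0.43] rx 0.002 ft [-0.2 -0.3  0.3] [-0.01 -0.02  0.  ] op 0.08555437687643656 dq 0.097
```

View pics/s1c.png

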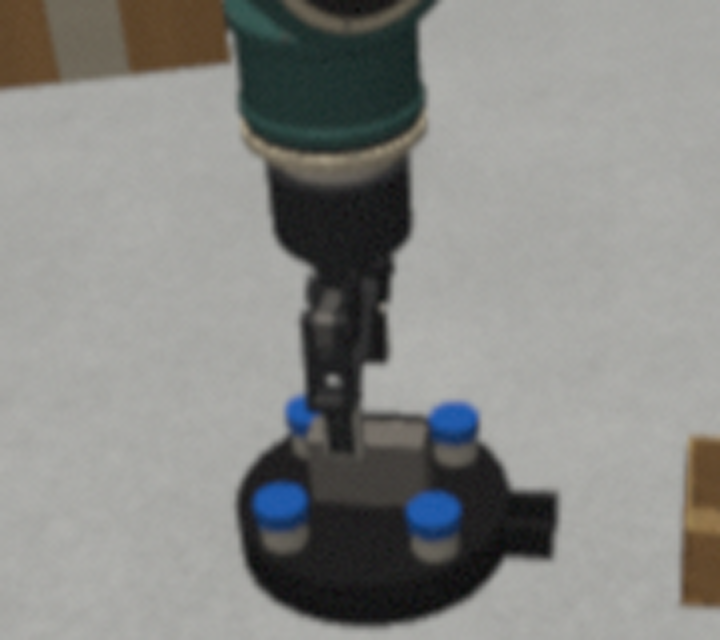

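Call:
drive_tool(
  series=[
    [1,0,0,0,0,0,0],
    [1,4.4,0,0,0,0,0],
    [1,4.4,0,0,0,0,0],
    [1,4.4,0,0,0,0,0],
  ],
)

```text
time_s: 2.1
tcp_pos: [0.5498, 0.2379, 0.0489]
eef_rot: [0.704, 0.065, 0.704, -0.065]
ft_force: [0.8, 0.0, 0.4]
opening: 0.0856
```

```bash
python3 -c "
from h import *
go(.5495,.2355,.041,-10.6)"
```

```text
tcp [0.5498 0.2379 0.0489] yaw -10.58 tilt [0.0004 0.0001] t 2.1 shift cm [ 0.79 -0.24  0.01] rx 0.000 ft [0.8 0.  0.4] [ 0.01 -0.02 -0.05] op 0.08561998183701557 dq 0.023
```

Call:
drive_tool(
  series=[
    [1,0.7,-0.2,0,0,0,0],
    [1,0.7,-0.2,0,0,0,0],
    [0.6,0.7,-0.2,0,0,0,0],
    [0.4,0.7,-0.2,0,0,0,0],
    [0,0.7,-0.2,0,0,0,0],
  ],
)

```text
time_s: 2.6
tcp_pos: [0.5492, 0.2357, 0.0406]
eef_rot: [0.704, 0.065, 0.704, -0.065]
ft_force: [0.1, 0.1, 0.7]
opening: 0.0439
```

Call:
drive_tool(
  series=[
    [0,0,0,0,0,0,0],
    [0,0,0,0,0,0,0],
    [0,0,0,0,0,0,0],
    [0,0,0,0,0,0,0],
  ],
)

```text
time_s: 3.0
tcp_pos: [0.5492, 0.2359, 0.0406]
eef_rot: [0.704, 0.065, 0.704, -0.065]
ft_force: [-0.7, 0.7, 5.6]
opening: 0.0232
```

```bash
python3 -c "
from h import *
go(.5495,.2355,.041,-10.6)"
```

```text
tcp [0.5492 0.2359 0.0406] yaw -10.58 tilt [0.0004 0.0002] t 3.0 shift cm [-0.04 -0.03  0.03] rx 0.000 ft [-0.7  0.7  5.6] [ 0.19  0.13 -0.01] op 0.02317107159290759 dq 0.001
```

Call:
drive_tool(
  series=[
    [0,-1,0,0,0,0,0],
    [0,-3,0,0,0,0,0],
    [0,-6,0,0,0,0,0],
    [0,-9,0,0,0,0,0],
    [0,-12,0,0,0,0,0],
  ],
)

```text
time_s: 3.5
tcp_pos: [0.5486, 0.2354, 0.1617]
eef_rot: [0.704, 0.065, 0.704, -0.065]
ft_force: [0.4, -0.9, -3.5]
opening: 0.0232
```

Call:
drive_tool(
  series=[
    [0,-3,0,0,0,0,0],
    [0,-4.5,0,0,0,0,0],
    [0,-4.5,0,0,0,0,0],
    [0,-4.5,0,0,0,0,0],
  ],
)

```text
time_s: 3.9
tcp_pos: [0.5485, 0.2355, 0.2042]
eef_rot: [0.704, 0.065, 0.704, -0.065]
ft_force: [0.5, 0.5, -5.7]
opening: 0.0235
```

Run:
```python
from h import *
go(.4928,-.188,.205,-2.5)
s,_=manip.capture('side');crop(s,120,20,180,160,4,'pics/s2c.png')
```

```text
tcp [0.5485 0.2355 0.2042] yaw -10.58 tilt [-0.0012 -0.0007] t 3.9 shift cm [ -0.05 -42.65   2.3 ] rx -0.141 ft [ 0.5  0.5 -5.7] [-0.    0.05  0.03] op 0.023515487208754533 dq 0.018
```

View pics/s2c.png

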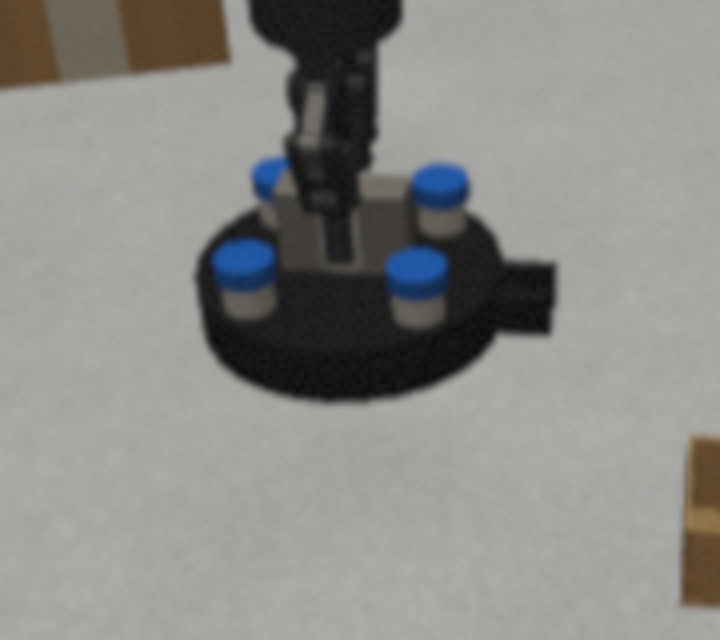

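Call:
drive_tool(
  series=[
    [0,0,-2,0,0,0,0],
    [0,0,-5,0.2,0,0,0],
    [0,0,-9,0.5,-0.03,0,0],
    [0,0,-13,0.7,-0.05,0,0],
    [0,0,-17,0.9,-0.07,0,0],
  ],
)

```text
time_s: 4.45
tcp_pos: [0.5254, 0.0648, 0.204]
eef_rot: [0.705, 0.04, 0.707, -0.041]
ft_force: [2.1, -0.6, -4.5]
opening: 0.0237
```

Call:
drive_tool(
  series=[
    [0,0,-4,0.2,0,0,0],
    [0,0,-8,0.5,-0.03,0,0],
    [0,0,-12,0.8,-0.05,0,0],
    [0,0,-15,1.0,-0.07,0,0],
    [0,0,-18,1.2,-0.07,0,0],
  ],
)

```text
time_s: 4.95
tcp_pos: [0.5167, -0.1152, 0.2041]
eef_rot: [0.706, 0.016, 0.708, -0.016]
ft_force: [0.6, 0.4, -3.7]
opening: 0.0233
```

```bash
python3 -c "
from h import *
go(.4928,-.188,.205,-2.5)"
```

```text
tcp [ 0.5167 -0.1152  0.2041] yaw -2.58 tilt [-0.002  -0.0001] t 4.95 shift cm [-0.08 -7.38 -2.07] rx -0.001 ft [ 0.6  0.4 -3.7] [ 0.03 -0.02  0.  ] op 0.023345536363620793 dq 0.608
```

Call:
drive_tool(
  series=[
    [0,0,-2,-0.6,0,0,0],
    [0,0,-4.5,-1.4,0,0,0],
    [0,0,-6.5,-2,0,0,0],
    [0,0,-7,-2,0,0,0],
    [0,0,-7,-2,0,0,0],
  ],
)

```text
time_s: 5.45
tcp_pos: [0.4941, -0.183, 0.2044]
eef_rot: [0.706, 0.016, 0.707, -0.016]
ft_force: [0.5, 0.9, -3.9]
opening: 0.0229
```

Run:
```python
from h import *
go(.4928,-.188,.205,-2.5)
s,_=manip.capture('side');crop(s,80,120,200,200,4,'pics/s3c.png')
t,_=manip.capture('top');cv2.imwrite('pics/t3.png',t);crop(t,260,170,140,140,5,'pics/t3c.png')
```

```text
tcp [ 0.4941 -0.183   0.2044] yaw -2.66 tilt [-0.0015  0.    ] t 5.45 shift cm [-0.06 -0.51 -0.11] rx -0.003 ft [ 0.5  0.9 -3.9] [ 0.06 -0.03 -0.03] op 0.022908314538075115 dq 0.024
```

View pics/t3c.png

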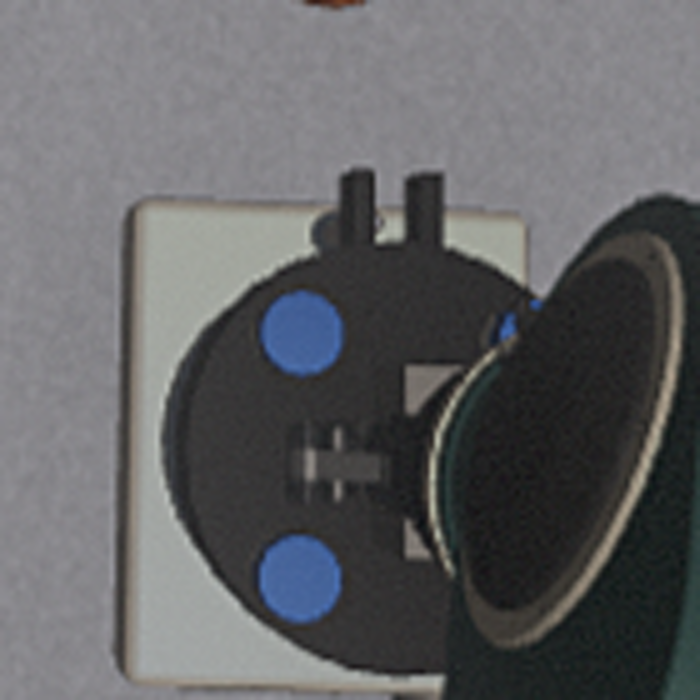

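```bash
python3 -c "
import cv2;i=cv2.imread('pics/s3c.png');cv2.imwrite('pics/s3d.png',cv2.resize(i,(600,600)))"
```

```text
(no output)
```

View pics/s3d.png

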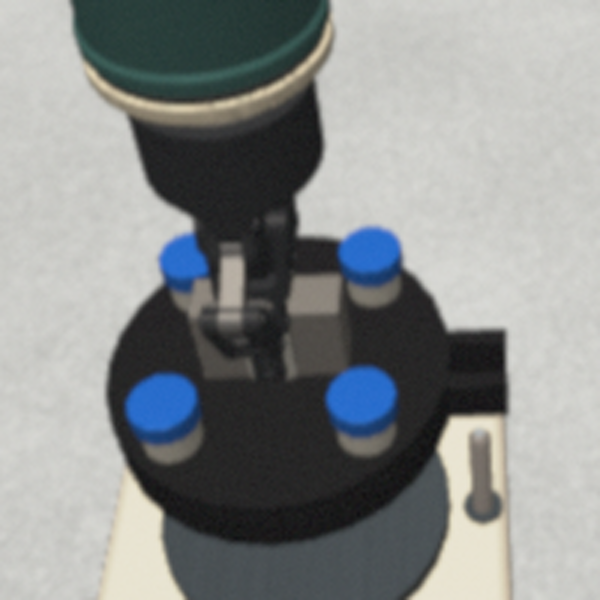

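```bash
cat >> h.py <<'E'
def rackpos(h,box=(250,180,150,130)):
    "rack centre/yaw from visible caps; h=underside height"
    for n in('top','side'):
        img,_=manip.capture(n);hsv=cv2.cvtColor(img,cv2.COLOR_BGR2HSV)
        m=cv2.inRange(hsv,(105,150,60),(125,255,255))
        k,_,st,ce=cv2.connectedComponentsWithStats(m)
        z=h+(.063 if n=='top' else .060)
        pts=[]
        for i in range(1,k):
            w=onz(n,*ce[i],z)
            if st[i,4]>60 and abs(w[0]-.5)<.09 and abs(w[1]+.185)<.09: pts.append((w,st[i,4]));print(n,ce[i].round(1),st[i].tolist(),w.round(4))
        if n=='top' and len(pts)>=2:
            pts=sorted(pts,key=lambda p:-p[0][1])[:2];a,b=sorted([p[0] for p in pts],key=lambda p:p[0])
            d=b-a;y=np.arctan2(d[1],d[0]);print('top: len %.4f yaw %.2f centre'%(np.hypot(*d[:2]),np.degrees(y)),((a+b)/2-.045*np.array([-np.sin(y),np.cos(y),0]))[:2].round(4))
        if n=='side' and len(pts)>=3:
            p=[q[0] for q in pts]
            fr=sorted(p,key=lambda q:q[1])[:2];a,b=sorted(fr,key=lambda q:q[0]);d=b-a;y=np.arctan2(d[1],d[0]);print('side: len %.4f yaw %.2f centre'%(np.hypot(*d[:2]),np.degrees(y)),((a+b)/2+.045*np.array([-np.sin(y),np.cos(y),0]))[:2].round(4))
E
python3 - <<'E'
from h import *
rackpos(.2044-.0406)
go(.4928,-.188,.205,-2.5)
E
```

```text
side [203.1 204.2] [193, 196, 21, 18, 301] [ 0.5415 -0.1421  0.2238]
side [141.4 206.2] [134, 198, 17, 18, 209] [ 0.4491 -0.1373  0.2238]
side [200.8 251.6] [189, 240, 24, 24, 448] [ 0.5381 -0.2296  0.2238]
side [134.4 254.1] [122, 243, 26, 23, 467] [ 0.4483 -0.2255  0.2238]
side: len 0.0899 yaw -2.60 centre [ 0.4952 -0.1826]
tcp [ 0.495  -0.1814  0.205 ] yaw -2.50 tilt [-0.0005  0.0002] t 5.65 shift cm [-0.   -0.67 -0.19] rx 0.000 ft [ 0.1  0.4 -4.6] [-0.01 -0.01 -0.  ] op 0.02319565298044754 dq 0.003
```

Call:
drive_tool(
  series=[
    [0,0,-0.3,-0.1,0,0,0],
    [0,0,-0.6,-0.25,0,0,0],
    [0,0,-0.6,-0.25,0,0,0],
    [0,0,-0.6,-0.25,0,0,0],
  ],
)

```text
time_s: 6.05
tcp_pos: [0.492, -0.1882, 0.2053]
eef_rot: [0.707, 0.016, 0.707, -0.016]
ft_force: [-0.1, 0.1, -4.3]
opening: 0.0234
```

```bash
sed -i 's/(105,150,60)/(105,110,60)/' h.py
python3 - <<'E'
from h import *
go(.4925,-.1875,.145,-2.5)
rackpos(manip.sense()['tcp_pos'][2]-.0406)
E
```

```text
tcp [ 0.492  -0.1882  0.2053] yaw -2.58 tilt [ 0.     -0.0001] t 6.05 shift cm [6.03 0.08 0.04] rx -0.001 ft [-0.1  0.1 -4.3] [-0.05  0.01  0.06] op 0.02335892366629457 dq 0.003
top [323.4 237.6] [316, 229, 16, 18, 223] [ 0.5393 -0.1456  0.2277]
top [323.  286.6] [315, 278, 17, 18, 240] [ 0.45   -0.1417  0.2277]
top: len 0.0894 yaw -2.49 centre [ 0.4927 -0.1886]
side [201.2 207.4] [190, 198, 22, 20, 337] [ 0.5389 -0.1491  0.2247]
side [138.9 209.5] [131, 200, 17, 20, 230] [ 0.4462 -0.1445  0.2247]
side [198.7 255.6] [186, 244, 26, 24, 491] [ 0.5354 -0.2367  0.2247]
side [131.7 258.1] [119, 246, 26, 25, 513] [ 0.4456 -0.2325  0.2247]
side: len 0.0898 yaw -2.68 centre [ 0.4926 -0.1896]
```

Call:
drive_tool(
  series=[
    [0,1,0.1,0,0,0,0],
    [0,2.5,0.1,0,0,0,0],
    [0,4,0.1,0,0,0,0],
    [0,5,0.1,0,0,0,0],
    [0,5,0.1,0,0,0,0],
  ],
)

```text
time_s: 6.65
tcp_pos: [0.4914, -0.1869, 0.1538]
eef_rot: [0.706, 0.016, 0.708, -0.016]
ft_force: [0.0, 0.1, -3.9]
opening: 0.0237
```

Call:
drive_tool(
  series=[
    [0,0,0,0,0,0,0],
  ],
)

```text
time_s: 6.75
tcp_pos: [0.4922, -0.1873, 0.1554]
eef_rot: [0.707, 0.016, 0.707, -0.016]
ft_force: [0.1, -0.4, -4.4]
opening: 0.0234
```

Run:
```python
from h import *
go(.4921,-.1870,.132,-2.5)
rackpos(manip.sense()['tcp_pos'][2]-.0406)
s,_=manip.capture('side');crop(s,100,170,180,150,4,'pics/s4.png')
t,_=manip.capture('top');crop(t,280,180,110,110,5,'pics/t4.png')
```

```text
tcp [ 0.4922 -0.1873  0.1554] yaw -2.57 tilt [-0.0001 -0.0001] t 6.75 shift cm [ 2.34  0.03 -0.01] rx -0.001 ft [ 0.1 -0.4 -4.4] [-0.05 -0.03  0.  ] op 0.02344001193970757 dq 0.014
top [317.1 237.8] [310, 230, 15, 16, 193] [ 0.5396 -0.1442  0.1778]
top [316.7 283.4] [309, 276, 16, 16, 206] [ 0.45   -0.1404  0.1778]
top: len 0.0896 yaw -2.43 centre [ 0.4929 -0.1872]
side [204.2 228.1] [194, 219, 21, 19, 312] [ 0.5389 -0.1478  0.1748]
side [145.2 230.2] [138, 220, 16, 20, 212] [ 0.4464 -0.1435  0.1748]
side [202.2 275.5] [190, 264, 24, 24, 449] [ 0.5354 -0.2353  0.1748]
side [139. 278.] [127, 267, 25, 23, 465] [ 0.4456 -0.2312  0.1748]
side: len 0.0899 yaw -2.60 centre [ 0.4926 -0.1883]
```

View pics/s4.png

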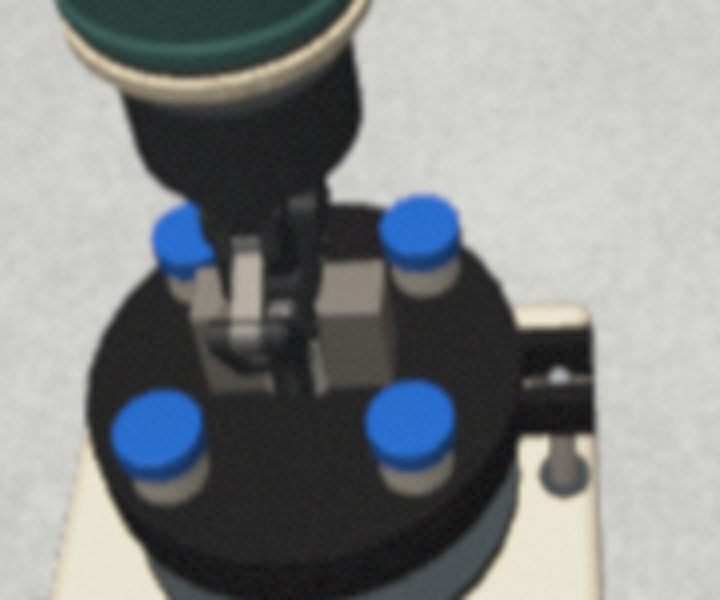

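View pics/t4.png

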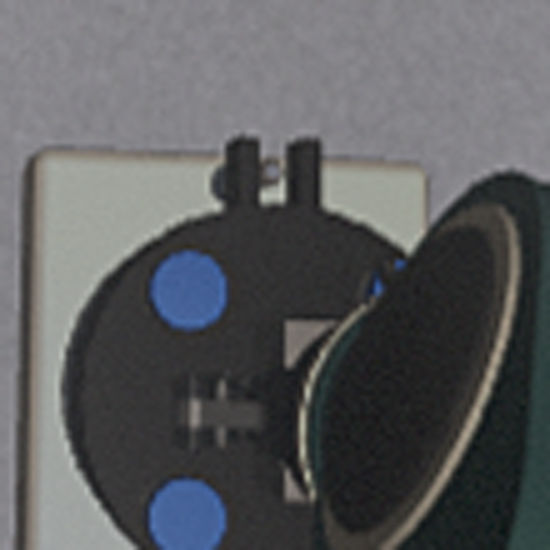

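Call:
drive_tool(
  series=[
    [0,0.8,0,0,0,0,0],
    [0,1.6,0,0,0,0,0],
    [0,2.3,0,0,0,0,0],
    [0,2.6,0,0,0,0,0],
    [0,2.6,0,0,0,0,0],
  ],
)

```text
time_s: 7.45
tcp_pos: [0.4918, -0.1871, 0.1287]
eef_rot: [0.707, 0.016, 0.707, -0.016]
ft_force: [0.1, 0.7, -3.5]
opening: 0.0236
```

Call:
drive_tool(
  series=[
    [0,0.3,0,0,0,0,0],
    [0,0.3,0,0,0,0,0],
  ],
)

```text
time_s: 7.65
tcp_pos: [0.4921, -0.1872, 0.1262]
eef_rot: [0.707, 0.016, 0.707, -0.016]
ft_force: [-0.6, -0.4, -4.7]
opening: 0.0233
```

Run:
```python
from h import *
go(.4921,-.1870,.118,-2.5)
```

```text
tcp [ 0.4921 -0.1872  0.1262] yaw -2.57 tilt [-0.0001 -0.    ] t 7.65 shift cm [ 0.82  0.02 -0.  ] rx -0.001 ft [-0.6 -0.4 -4.7] [ 0.01 -0.03  0.03] op 0.023286247366281106 dq 0.007
```

Call:
drive_tool(
  series=[
    [0,0.2,0,0,0,0,0],
    [0,0.4,0,0,0,0,0],
    [0,0.6,0,0,0,0,0],
    [0,0.6,0,0,0,0,0],
  ],
)

```text
time_s: 8.05
tcp_pos: [0.492, -0.1872, 0.1201]
eef_rot: [0.707, 0.016, 0.707, -0.016]
ft_force: [0.9, -0.2, -4.6]
opening: 0.0232
```

Run:
```python
from h import *
go(.4921,-.1870,.116,-2.5)
```

```text
tcp [ 0.492  -0.1872  0.1201] yaw -2.57 tilt [-0.0003  0.    ] t 8.05 shift cm [0.41 0.02 0.01] rx -0.001 ft [ 0.9 -0.2 -4.6] [-0.    0.03 -0.02] op 0.02320956493195498 dq 0.007
```

It slid on cleanly (underside about 9 mm below the pin's top, no contact force). Continuing to the plate, slowly.

Call:
drive_tool(
  series=[
    [0,0.2,0,0,0,0,0],
    [0,0.4,0,0,0,0,0],
    [0,0.5,0,0,0,0,0],
    [0,0.5,0,0,0,0,0],
  ],
)

```text
time_s: 8.45
tcp_pos: [0.4921, -0.1872, 0.1155]
eef_rot: [0.707, 0.016, 0.707, -0.016]
ft_force: [-3.1, 0.9, 4.7]
opening: 0.0236
```

Run:
```python
from h import *
go(.4921,-.1870,.1076,-2.5)
```

```text
tcp [ 0.4921 -0.1872  0.1155] yaw -2.57 tilt [-0.  0.] t 8.45 shift cm [ 0.79  0.02 -0.01] rx -0.001 ft [-3.1  0.9  4.7] [0.32 0.63 0.04] op 0.023555859330177724 dq 0.002
```

Call:
drive_tool(
  series=[
    [0,0.2,0,0,0,0,0],
    [0,0.4,0,0,0,0,0],
    [0,0.6,0,0,0,0,0],
    [0,0.6,0,0,0,0,0],
  ],
)

```text
time_s: 8.85
tcp_pos: [0.4922, -0.1872, 0.1096]
eef_rot: [0.707, 0.016, 0.707, -0.016]
ft_force: [-4.7, 1.2, 9.0]
opening: 0.0231
```

Call:
drive_tool(
  series=[
    [0,0.1,0,0,0,0,0],
    [0,0.2,0,0,0,0,0],
    [0,0.2,0,0,0,0,0],
  ],
)

```text
time_s: 9.15
tcp_pos: [0.4922, -0.1872, 0.1078]
eef_rot: [0.707, 0.016, 0.707, -0.016]
ft_force: [-4.5, 1.9, 10.5]
opening: 0.0233
```

Run:
```python
from h import *
go(.4921,-.1870,.1076,-2.5)
rackpos(manip.sense()['tcp_pos'][2]-.0406)
s,_=manip.capture('side');crop(s,100,190,180,150,4,'pics/s5.png')
go(.4921,-.1870,.1076,-2.5)
```

```text
tcp [ 0.4922 -0.1872  0.1078] yaw -2.57 tilt [0.0003 0.    ] t 9.15 shift cm [ 0.02  0.02 -0.01] rx -0.001 ft [-4.5  1.9 10.5] [ 0.45  1.09 -0.05] op 0.023253207342207104 dq 0.003
top [312.7 238.1] [306, 231, 15, 15, 170] [ 0.5395 -0.1446  0.1302]
top [312.1 280.9] [305, 274, 15, 15, 180] [ 0.4498 -0.1406  0.1302]
top: len 0.0898 yaw -2.58 centre [ 0.4927 -0.1875]
side [206.5 246.4] [197, 238, 20, 18, 290] [ 0.5385 -0.1475  0.1272]
side [150.3 249.2] [144, 240, 15, 18, 185] [ 0.4461 -0.1446  0.1272]
side [204.8 293.3] [194, 282, 23, 23, 411] [ 0.5351 -0.2352  0.1272]
side [145.1 295.7] [134, 285, 23, 23, 420] [ 0.4454 -0.2312  0.1272]
side: len 0.0897 yaw -2.56 centre [ 0.4922 -0.1882]
tcp [ 0.4922 -0.1872  0.1079] yaw -2.57 tilt [0.0003 0.    ] t 9.3 shift cm [ 0.03  0.02 -0.01] rx -0.001 ft [-5.2  2.6 10.6] [ 0.46  1.11 -0.01] op 0.023303293962205807 dq 0.001
```

View pics/s5.png

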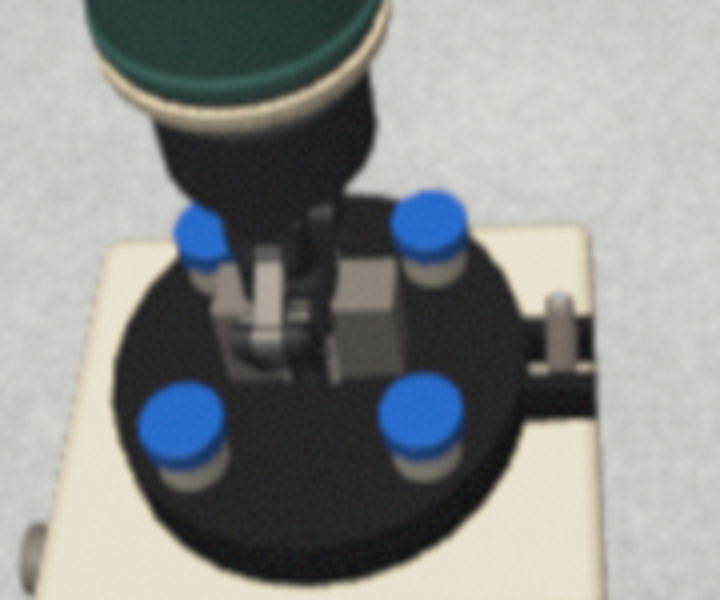

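Call:
drive_tool(
  series=[
    [0,0.1,0,0,0,0,0],
    [0,0.1,0,0,0,0,0],
    [0,0.1,0,0,0,0,0],
  ],
)

```text
time_s: 9.6
tcp_pos: [0.4923, -0.1873, 0.1075]
eef_rot: [0.707, 0.016, 0.707, -0.016]
ft_force: [-10.7, 4.0, 24.3]
opening: 0.0232
```

Call:
drive_tool(
  series=[
    [0,0.05,0,0,0,0,0],
    [0,0.05,0,0,0,0,0],
    [0,0.05,0,0,0,0,0],
  ],
)

```text
time_s: 9.9
tcp_pos: [0.4923, -0.1873, 0.1075]
eef_rot: [0.707, 0.016, 0.707, -0.016]
ft_force: [-14.2, 5.0, 34.8]
opening: 0.0237
```

Call:
drive_tool(
  series=[
    [0,-0.08,0,0,0,0,0],
    [0,-0.08,0,0,0,0,0],
    [0,-0.08,0,0,0,0,0],
    [0,-0.08,0,0,0,0,0],
  ],
)

```text
time_s: 10.3
tcp_pos: [0.4922, -0.1872, 0.1075]
eef_rot: [0.707, 0.016, 0.707, -0.016]
ft_force: [-8.5, 3.5, 17.9]
opening: 0.0233
```

Run:
```python
from h import *
rackpos(manip.sense()['tcp_pos'][2]-.0406)
go(.4921,-.1870,.1076,-2.5)
```

```text
top [312.6 238. ] [306, 231, 14, 15, 169] [ 0.5397 -0.1445  0.1299]
top [312.  280.9] [305, 273, 15, 16, 181] [ 0.4499 -0.1405  0.1299]
top: len 0.0898 yaw -2.58 centre [ 0.4928 -0.1874]
side [206.6 246.4] [197, 238, 20, 18, 292] [ 0.5387 -0.1475  0.1269]
side [150.3 249.3] [144, 240, 15, 18, 184] [ 0.446  -0.1447  0.1269]
side [204.9 293.4] [194, 283, 23, 22, 410] [ 0.5352 -0.2353  0.1269]
side [145.1 295.8] [134, 285, 23, 23, 423] [ 0.4454 -0.2312  0.1269]
side: len 0.0899 yaw -2.58 centre [ 0.4923 -0.1883]
tcp [ 0.4923 -0.1872  0.1076] yaw -2.57 tilt [0.0005 0.0002] t 10.4 shift cm [-0.    0.02 -0.02] rx -0.001 ft [-8.1  3.1 18.6] [ 0.69  1.7  -0.01] op 0.023405663564106553 dq 0.002
```

Held firmly on the stop, steady. Handing in.

```bash
python3 -c "
from cell import manip
print(manip.job_done())"
```

```text
the job is handed in; nothing more can be done
None
```

The rack is on the mixer and held pressed down with the gripper still closed on its handle; I handed the job in at about 10.4 s. The hand-in reports no verdict, so what follows rests on my own measurements.

- **Fit on the pin:** The rack slid onto the pin with no contact force, so no feeling about was needed. At the end the rack centre was within about 0.5 mm of the pin in both cameras.
- **Fork and post:** The post stood between the prongs in both views before the final descent, and again in the side view once pressed down. Rack yaw was -2.6°, against about -2.5° for the mixer.
- **Plate:** I met the plate at a tool height of 115.5 mm and pressed to 107.5 mm, the full 8 mm. There the force rose from 10 N to 35 N over the last 0.3 mm, which is the hard stop. I then eased the push to a steady reading of about 18 N.
- **Tilt:** The tool's tilt was under 0.001 rad.

**Disagreements and unchecked points:**
- A sideways force of about 8 N and a moment of about 1.8 N m remained while pressing. The rack did not visibly shift or tilt because of it.
- The two cameras differed by about 1 mm in y, the same for rack and pin, so it cancels out.
- I did not re-measure the bottle, tape roll and carton at the end; the arm never came near them.

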